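# Stand the chip screen up on its side stand and hold it

## Task

The clear chip screen is parked leaning on the cutter cabinet with its red side stand folded up. While it still leans there, push the stand down over its spring's centre so that it snaps fully down; then take the screen by its round top rail and tip it up on its foot bar, where it stands, until it is upright and clear of the cabinet with the stand's rubber foot down on the bench. Do not lift it, drag it away or let it fall, leave the other things alone, and finish still gripping it firmly upright so it cannot tip while I clamp its foot.

Things in the scene. Friction and masses are not known exactly. Their poses are not given: they have to be found in the camera images.
- cabinet: fixed wooden cutter cabinet, 260 (its x) x 140 (its y) x 160 mm tall, brass-knobbed drawer fronts on its +x side; origin at the centre of its underside, z up. Its yaw varies. The screen leans on the top edge of its -y side.
- screen: chip screen, about 0.9 kg (varies): clear 4 mm panel in an aluminium frame 200 mm long (its x), 250 tall (its z), 14 thick (its y), on a rubber-soled foot bar 250 x 24 x 12 mm. Origin: centre of the foot bar's underside. It starts leaning 18 deg to its +y side on the cabinet, its x along the cabinet's, on the foot bar's +y lower edge (12 mm from the origin), about which it tips up.
- screen_rail (a point): centre of the screen's round top rail: bar 16 mm in diameter, 200 mm long along the screen's x, centre 242 mm above the foot bar's underside; only the panel is below it. Upright, the screen stands flat on its foot bar but topples easily to its +y side.
- stand_hub (a point): pivot of the red side stand, on a stub on the screen's -y side: at x 40, y -40, z 115 mm in the screen frame. Its coil spring lies along the outer side of the leg, from the leg to a pin above the hub.
- stand_foot (a point): centre of the rounded black rubber foot (16 mm in diameter) at the free end of the stand, 120 mm from the hub; the red leg between is a bar 10 mm in diameter. Folded up, the leg lies along the screen's -x from the hub, 40 mm off the panel's middle. With stand fully down and screen upright, the foot's underside is 1 mm above the bench, on the screen's -y side.
- stand (a joint): angle of the side stand, rad: 0 folded up (leg along the screen's -x), 1.72 fully down on its stop. It turns about the axis (0, -0.89, 0.455) of the screen frame: the leg swings down and out to -y and ends along (0.15, -0.45, -0.88). A spring pushes it up below 0.8 rad and snaps it down above; about 3 N near the foot moves it. Weight on the foot presses it onto its stop.
- oil_bottle: clear oil bottle with red cap, 48 mm in diameter, 115 mm tall; bystander; origin under its centre.
- brass_blank: brass plate 90 x 60 x 12 mm; bystander; origin under its centre.
- g_clamp: blue screw clamp lying flat, about 80 x 125 x 14 mm; bystander; origin near its middle, on the bench.
- wax_tin: green tin 60 mm in diameter, 28 mm tall, on top of the cabinet at its +x, +y corner; bystander; origin under its centre.

How it is judged:
On the way, in this order (a step that is already met when the one before it is completed fails the run):
1. the side stand is fully down while the screen still leans on the cabinet (value of joint stand above 1.62 rad and angle between screen's own z axis and vertical above 0.2 rad), for 0.2 s.
2. the screen is upright, gripped at its top rail (angle between screen's own z axis and vertical below 0.07 rad and contact force between screen and the fingers above 3 N and value of joint stand above 1.62 rad and z of the grasp point in the frame of screen above 0.2 m), for 0.2 s.
At the end, for the whole second after the job is handed in: the fingers hold the screen still at its top (over 3 N, gripper over 200 mm up the frame), within 4 deg of upright, off the cabinet, foot bar on the bench (6 mm) within 50 mm of its start, the stand on its stop (over 1.62 rad) with its rubber foot down on the bench (within 10 mm) (all of step 2 and contact force between screen and cabinet below 0.2 N and height (world z) of screen below 0.006 m and height (world z) of stand_foot below 0.018 m and distance of screen from where it was at the start of the episode below 0.05 m and linear speed of screen below 0.03 m/s); the arm keeps its last pose, push and grip.
It fails at once if the screen is lifted off the bench (height (world z) of screen above 0.03 m).
It fails at once if the screen falls over (angle between screen's own z axis and vertical above 0.6 rad).
It fails at once if a bystander is disturbed (distance of any of oil_bottle, brass_blank, g_clamp, wax_tin from where it was at the start of the episode above 0.02 m).
It also fails if it takes over 50 s, if anything falls off the work surface, if the arm or the gripper's body presses on something with over 40 N, if the wrist force passes 120 N, or if a joint passes its speed limit or range.

## Robot

A 6-joint arm with a two-finger parallel gripper is mounted at the origin on the work surface. World frame = base frame: x ahead of the robot, y to its left, z up, the work surface at z = 0. Lengths are in m, angles in rad, forces in N, time in s.
With the tool pointing down it reaches from about 0.4 to 0.825 m from the base axis. Payload 7 kg.
Tool frame: the origin (TCP) lies at the very end of the fingers, on their centre line; the grasp point (between the pads) lies arm.hold_point_z behind it (arm.hold_point_z is the distance from the TCP to the grasp point, in m); z points along the fingers, y is the line along which they close (so a half turn about z gives the same grasp; the last joint's range is limited). The gripper opens to 88 mm and grips with 3 to 60 N. Pads are 19 mm wide; open, the fingers measure 130 mm over their backs; the gripper's body (78 mm by 193 mm) begins 47 mm behind the grasp point.
Start: joints at [-0.825, 0.359, 0.012, 0, -1.224, -0.288], TCP at [0.298, -0.605, 0.227] pointing down, gripper open.
Joint ranges: [-3.07, 3.07], [-1.43, 2.12], [-1.02, 1.25], [-3.03, 1.67], [-3.05, -0], [-3.03, 3.03]. Speed limits (rad/s): [2.39, 2.39, 3.01, 3.14, 3.14, 3.14].

## Interface

Orientations are given as [roll, pitch, yaw] about the fixed x, y, z axes, in that order (R = Rz(yaw) Ry(pitch) Rx(roll)).
In Python, from station import arm, viewer, status, job_done gives the robot as it stands (arm), with the cameras (viewer), the job as plain functions and the readings (status).
- The arm moves only by the tool nudge_tcp, called after "Request:" in YAML: its name, and indented under it one key for each argument. Schema: {"type":"object","properties":{"increments":{"type":"array","items":{"type":"number"},"minItems":5,"maxItems":100},"squeeze":{"type":"number"},"only":{"type":"string"},"quiet":{"type":"boolean"},"lines":{"type":"string"}},"required":["increments"],"additionalProperties":false}. increments is one flat list of numbers that holds 1 to 20 rows one after another, with no inner brackets; each row has 5 numbers: the finger opening in m, then dx, dy, dz in parts of the range, where 1.0 means 80 cm, then a turn about the tool's z in parts of the range, where 1.0 means 180 degrees; each row is the pose to reach, as a shift and turn from the pose commanded when the call began, along the tool's axes at that moment; what a row does not reach only later rows make up. A row lasts 1/12 s, in which the tool goes at most 0.0417 m and 0.125 rad, less where a joint would pass 70% of its speed; a pose out of reach is approached as far as the arm can. The fingers move at their own pace and stop on an object; squeeze is the grip in N (left out, the last holds). Time passes only in rows, so rows that do not move let the fingers close. The tool returns the time, the measured TCP pose, the force, the opening and the grip force at its end. only (a regular expression) keeps the lines of the reply that match it, lines (a string "A,B") keeps lines A to B, and quiet returns only ok. A shift or turn number past 1, either way, is cut back to 1. Input that does not fit is refused with a message, and nothing moves.
- status.get_state(): the state, without advancing time (a new reading comes with each control period).
- viewer.grab_frame(name): name is "scene" or "top" or "wrist"; returns the picture (420x560x3 uint8, red, green, blue); there is no depth.
- viewer.camera_params(name): a dict with "fx", "fy", "cx", "cy" (pixels), "D" ([k1, k2, p1, p2, k3] as OpenCV has them; the pictures are not rectified), "T" (4x4, takes a point from camera to world coordinates); the wrist camera has in their place "hand_eye" (4x4, takes a point from camera to tool coordinates, whose origin is the TCP and whose axes are the flange's). Camera axes: x right, y down, z forward; pixel columns grow to the right and rows downward; lengths in m; the calibration is good to about 2 mm. A picture is of the moment at which its call begins: read the wrist's pose just before it. camera_params takes no time and is no camera call.
- job_done(): hands the job in; it is judged then, once.
The state is a dict: "t": time; "q": joint angles; "qd": joint speeds; "joint_efforts": joint torques, N m; "eef_pos": TCP position; "ee_rot": TCP orientation; "force": force on the tool from outside, world axes, zero at the start; "moment": the same for the moment, N m; "width": finger opening in m; "gripper_force": force on a finger pad.
Only numpy, scipy, OpenCV 4.12 (cv2) and the standard library are available. Lean on these libraries where they do the work, as an engineer would, in place of code of your own. Each camera call takes 0.05 s, during which the arm holds its last target. There are 200 camera calls.

## Working session

There is one attempt and no reset: what is moved stays moved. The work goes in short steps, Python scripts to look and compute and a tool call to move; the robot and the scene stay as the last step left them, time stands still between calls to the robot, and variables do not carry over. Pictures are saved under pics/ and viewed, at most 10 in all, crops included, and the job is handed in when it is done.

```bash
ls; mkdir -p pics; python3 - <<'E'
from station import arm, viewer, status, job_done
import cv2,numpy as np
for n in("scene","top"):
    cv2.imwrite(f"pics/{n}0.png",viewer.grab_frame(n)[:,:,::-1])
    p=viewer.camera_params(n);print(n,p["fx"],p["cx"],p["cy"],p["D"],np.round(p["T"],3).tolist())
s=status.get_state();print(s["t"],s["eef_pos"],s["ee_rot"],arm.hold_point_z,s["width"])
print(viewer.camera_params("wrist"))
E
```

```text
pics
station.py
scene 493.92948938301305 277.6973221110532 205.9366965787818 [-0.08349082  0.          0.          0.          0.        ] [[-0.147, 0.799, -0.583, 1.179], [0.989, 0.122, -0.082, 0.047], [0.006, -0.588, -0.809, 1.021], [0.0, 0.0, 0.0, 1.0]]
top 405.1697073993451 281.1437808822672 207.8878788960123 [-0.01998314  0.          0.          0.          0.        ] [[-0.015, -0.984, 0.178, 0.376], [-1.0, 0.016, 0.005, -0.047], [-0.008, -0.177, -0.984, 0.952], [0.0, 0.0, 0.0, 1.0]]
0.1 [ 0.29811688 -0.6051298   0.22572042] [ 3.14012975e+00 -1.24579256e-04 -2.68392314e+00] 0.0188 0.08775457344219274
{'fx': 339.25360309181553, 'fy': 339.25360309181553, 'cx': 281.1899864795254, 'cy': 208.54854868634578, 'D': array([-0.05889772,  0.        ,  0.        ,  0.        ,  0.        ]), 'hand_eye': array([[-3.30286363e-04, -9.70199749e-01, -2.42306288e-01,
         6.46691580e-02],
       [ 9.99999941e-01, -2.97745870e-04, -1.70913331e-04,
        -4.76638564e-04],
       [ 9.36743745e-05, -2.42306330e-01,  9.70199790e-01,
        -1.58511910e-01],
       [ 0.00000000e+00,  0.00000000e+00,  0.00000000e+00,
         1.00000000e+00]])}
```

View pics/scene0.png

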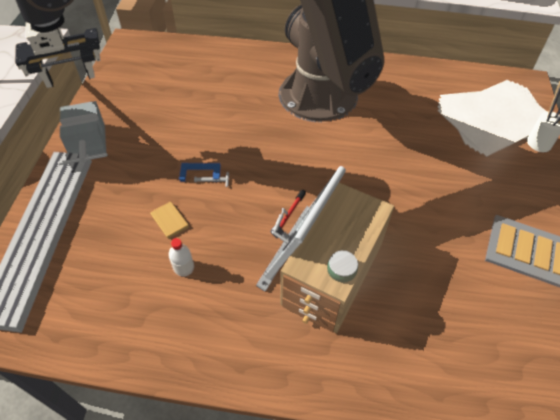

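View pics/top0.png

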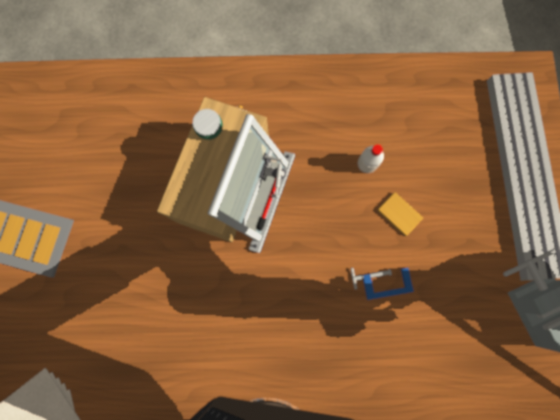

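The top picture shows the screen rail running from about (250,120) to (215,213), the foot bar from (291,155) to (255,248), the hub near (270,165) and the stand foot near (262,223). I'll enlarge both pictures.

```bash
python3 - <<'E'
import cv2
a=cv2.imread("pics/top0.png")[95:265,180:320];b=cv2.imread("pics/scene0.png")[160:330,250:400]
f=lambda a:cv2.resize(a,None,fx=3.5,fy=3.5,interpolation=cv2.INTER_CUBIC)
a=cv2.resize(a,(392,476),interpolation=cv2.INTER_CUBIC);b=cv2.resize(b,(405,459),interpolation=cv2.INTER_CUBIC)
b=cv2.copyMakeBorder(b,0,17,0,0,0)
cv2.imwrite("pics/crop0.png",cv2.hconcat([a,b]))
E
```

```text
(no output)
```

View pics/crop0.png

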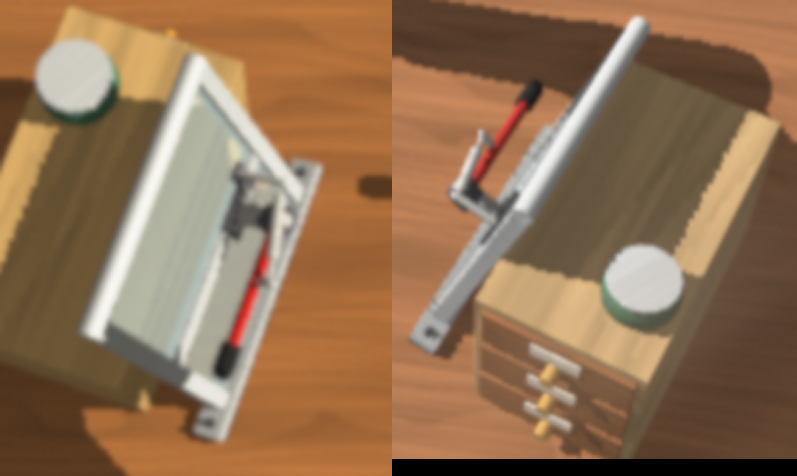

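Reading the crop (top at 2.8x, scene at 2.7x), I got the rail ends, foot bar corners and stand foot in both views. Next I fit the screen pose to these.

```bash
cat >h.py <<'E'
import numpy as np,cv2
from scipy.optimize import least_squares
from scipy.spatial.transform import Rotation as R
from station import arm, viewer, status, job_done
def proj(n,P,T=None):
    c=viewer.camera_params(n);T=np.linalg.inv(c["T"] if T is None else T)
    K=np.array([[c["fx"],0,c["cx"]],[0,c["fy"],c["cy"]],[0,0,1]])
    return cv2.projectPoints(np.atleast_2d(P).astype(float),cv2.Rodrigues(T[:3,:3])[0],T[:3,3],K,c["D"])[0][:,0]
def screen(p,lean):  # p=x,y of pivot edge, yaw -> (R, origin)
    Rz=R.from_euler('z',p[2]); A=Rz*R.from_euler('x',-lean)
    return A, np.array([p[0],p[1],0])+A.apply([0,-.012,0])
def leg(th): # hub-relative foot in screen frame
    return R.from_rotvec(th*np.array([0,-.89,.455])/np.hypot(.89,.455)).apply([-.12,0,0])
E
python3 - <<'E'
from h import *
pts={"top":[((.1,0,.242),250.7,116.4),((-.1,0,.242),213.2,213.6),((-.08,-.04,.115),261.4,223.6),((-.125,-.012,.012),259.3,252.1),((-.125,.012,.012),248.9,249.6),((.125,-.012,.012),295.4,153.9),((.125,.012,.012),286,152)],
"scene":[((-.1,0,.242),341.9,169.3),((.1,0,.242),300.4,238.5),((-.08,-.04,.115),302.6,195.2),((.125,-.012,.012),257.5,284)]}
def res(v,full=False):
    A,o=screen(v[:3],v[3]);r=[]
    for n,L in pts.items():
        P=o+A.apply([l[0] for l in L]);r.append(proj(n,P)-np.array([l[1:] for l in L]))
    return r if full else np.vstack(r).ravel()
s=least_squares(res,[.5,0,0,.314],loss='soft_l1');print(s.x);print([np.round(x,1).tolist() for x in res(s.x,True)])
s=least_squares(lambda v:res([*v,np.radians(18)]),s.x[:3],loss='soft_l1');print(s.x)
A,o=screen(s.x,np.radians(18))
print("rail",o+A.apply([0,0,.242]),"hub",o+A.apply([.04,-.04,.115]),"axis",A.apply([0,-.89,.455]))
print("railx",A.apply([1,0,0]),leg(1.72)/.12)
for th in np.arange(0,1.8,.2):print(round(th,2),np.round(o+A.apply(np.array([.04,-.04,.115])+leg(th)),3))
E
```

```text
[ 0.56571332 -0.01519414 -0.3582363   0.33401675]
[[[-1.2, -0.9], [-2.4, 0.6], [-1.9, 2.8], [-0.7, -0.2], [0.7, -0.8], [-0.8, -0.6], [-0.3, -0.7]], [[-1.0, -0.7], [-3.8, 0.9], [-1.9, -3.5], [-3.6, -2.0]]]
[ 0.5668647  -0.01319372 -0.35498627]
rail [0.58889049 0.04622471 0.23386388] hub [ 0.59953317 -0.04014704  0.12544038] axis [-0.24533325 -0.66182949  0.70775584]
railx [ 0.93765126 -0.34757749  0.        ] [ 0.1486507  -0.45014182 -0.88049719]
0.0 [0.487 0.002 0.125]
0.2 [ 0.483 -0.015  0.109]
0.4 [ 0.484 -0.033  0.092]
0.6 [ 0.49  -0.051  0.078]
0.8 [ 0.5   -0.068  0.065]
1.0 [ 0.514 -0.085  0.054]
1.2 [ 0.531 -0.099  0.046]
1.4 [ 0.551 -0.112  0.042]
1.6 [ 0.573 -0.121  0.041]
```

```bash
cat >>h.py <<'E'
V=np.array([.5668647,-.01319372,-.35498627])
def go(P,yaw=None,ref=None):
    """tool-axis shift and turn from current pose to world P, yaw"""
    s=status.get_state();A=R.from_euler('xyz',s["ee_rot"])
    d=A.inv().apply(np.array(P)-s["eef_pos"])
    t=0 if yaw is None else -((yaw-s["ee_rot"][2]+np.pi)%(2*np.pi)-np.pi)
    print(np.round(d,4),"turn",round(t,3))
def wristT():
    s=status.get_state();T=np.eye(4);T[:3,:3]=R.from_euler('xyz',s["ee_rot"]).as_matrix();T[:3,3]=s["eef_pos"]
    return T@viewer.camera_params("wrist")["hand_eye"]
E
python3 - <<'E'
from h import *
A,o=screen(V,np.radians(18))
P=o+A.apply([-.114,-.04,.115]);print(P);P[2]=.235
go(P,-1.9258)
for th in (0,.2,.4,.6,.8,1.0,1.2):print(th,np.round(o+A.apply(np.array([.04,-.04,.115])+leg(th)*100/120)-.054*A.apply([1,0,0]),3))
E
```

```text
[0.45513488 0.0133799  0.12544038]
[-0.4142  0.4855 -0.0086] turn -0.758
0 [0.455 0.013 0.125]
0.2 [ 0.452 -0.001  0.111]
0.4 [ 0.453 -0.015  0.098]
0.6 [ 0.458 -0.03   0.086]
0.8 [ 0.466 -0.045  0.075]
1.0 [ 0.478 -0.058  0.066]
1.2 [ 0.492 -0.071  0.06 ]
```

The rows are not in the units I measure in: shifts go in shares of 80 cm and turns go in shares of 180 degrees. I convert before sending: 0.4855 m / 0.8 = 0.6069, -0.4142 m / 0.8 = -0.5178, -0.758 rad / 3.1416 = -0.2413.

Request:
nudge_tcp:
  increments: [0.088,-0.5178,0.6069,-0.0108,-0.2413,0.088,-0.5178,0.6069,-0.0108,-0.2413,0.088,-0.5178,0.6069,-0.0108,-0.2413,0.088,-0.5178,0.6069,-0.0108,-0.2413,0.088,-0.5178,0.6069,-0.0108,-0.2413,0.088,-0.5178,0.6069,-0.0108,-0.2413,0.088,-0.5178,0.6069,-0.0108,-0.2413,0.088,-0.5178,0.6069,-0.0108,-0.2413,0.088,-0.5178,0.6069,-0.0108,-0.2413,0.088,-0.5178,0.6069,-0.0108,-0.2413,0.088,-0.5178,0.6069,-0.0108,-0.2413,0.088,-0.5178,0.6069,-0.0108,-0.2413,0.088,-0.5178,0.6069,-0.0108,-0.2413,0.088,-0.5178,0.6069,-0.0108,-0.2413,0.088,-0.5178,0.6069,-0.0108,-0.2413,0.088,-0.5178,0.6069,-0.0108,-0.2413,0.088,-0.5178,0.6069,-0.0108,-0.2413,0.088,-0.5178,0.6069,-0.0108,-0.2413,0.088,-0.5178,0.6069,-0.0108,-0.2413]
  squeeze: 20

```text
t: 1.68
eef_pos: [0.4549, 0.0127, 0.2349]
ee_rot: [3.141, -0.001, -1.926]
force: [0.9, -0.9, 0.6]
width: 0.0877
gripper_force: 0.0
```

```bash
python3 - <<'E'
from h import *
T=wristT();im=viewer.grab_frame("wrist")[:,:,::-1].copy()
A,o=screen(V,np.radians(18))
L=[(.1,0,.242),(-.1,0,.242),(-.08,-.04,.115),(.04,-.04,.115),(-.125,-.012,.012),(.125,-.012,.012)]
for p in proj("wrist",o+A.apply(L),T):
    print(np.round(p,1)); cv2.drawMarker(im,(int(p[0]),int(p[1])),(255,0,255),cv2.MARKER_CROSS,10,1)
cv2.imwrite("pics/w1.png",im);print(status.get_state()["q"])
E
```

```text
[-66.6 372. ]
[257.5 385. ]
[239.9 207.3]
[ 95.6 207.4]
[291.3 180. ]
[ 71.9 180.7]
[ 4.62102731e-01 -1.86709031e-02 -4.34480107e-01 -9.07095213e-05
 -1.15552876e+00 -8.17822536e-01]
```

View pics/w1.png

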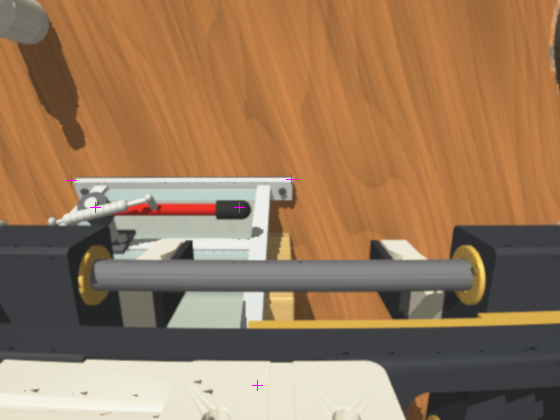

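The wrist picture matches the model within 2-3 mm: the stand foot is at (240,208) and the hub at (95,207). I'll lower the +x finger onto the leg near the foot and follow the leg's arc.

To row units: 0.131 m / 0.8 = 0.1638, 0.104 m / 0.8 = 0.13.

Request:
nudge_tcp:
  increments: [0.088,0,0,0.0438,0,0.088,0,0,0.0875,0,0.088,0,0,0.1188,0,0.088,0,0,0.13,0,0.088,0.0075,-0.0013,0.1388,0,0.088,0.015,-0.0025,0.1475,0,0.088,0.025,-0.0063,0.1563,0,0.088,0.0338,-0.01,0.1638,0]

```text
t: 2.4
eef_pos: [0.4534, -0.0162, 0.1042]
ee_rot: [-3.141, 0.0, -1.927]
force: [-0.3, 1.9, 0.9]
width: 0.0879
gripper_force: 0.5
```

Request:
nudge_tcp:
  increments: [0.088,0.0075,-0.0063,0.0075,0,0.088,0.015,-0.0125,0.015,0,0.088,0.0225,-0.02,0.0225,0,0.088,0.03,-0.0275,0.0288,0]

```text
t: 2.73
eef_pos: [0.4664, -0.046, 0.0807]
ee_rot: [-3.141, 0.0, -1.926]
force: [0.2, -0.4, 0.1]
width: 0.0872
gripper_force: 0.1
```

To row units: -0.016 m / 0.8 = -0.02, 0.01 m / 0.8 = 0.0125.

Request:
nudge_tcp:
  increments: [0.088,0.005,-0.01,0.0063,0,0.088,0.01,-0.02,0.0125,0,0.088,0.01,-0.02,0.0125,0]

```text
t: 2.98
eef_pos: [0.479, -0.0592, 0.07]
ee_rot: [3.141, -0.001, -1.927]
force: [0.6, 0.7, -0.5]
width: 0.0876
gripper_force: 0.0
```

```bash
python3 - <<'E'
from h import *
a=viewer.grab_frame("top")[95:265,180:320,::-1];b=viewer.grab_frame("wrist")[:,:,::-1]
a=cv2.resize(a,(346,420),interpolation=cv2.INTER_CUBIC);b=cv2.resize(b[:, :450],(450,420))
cv2.imwrite("pics/c2.png",cv2.hconcat([a,b]))
E
```

```text
(no output)
```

View pics/c2.png

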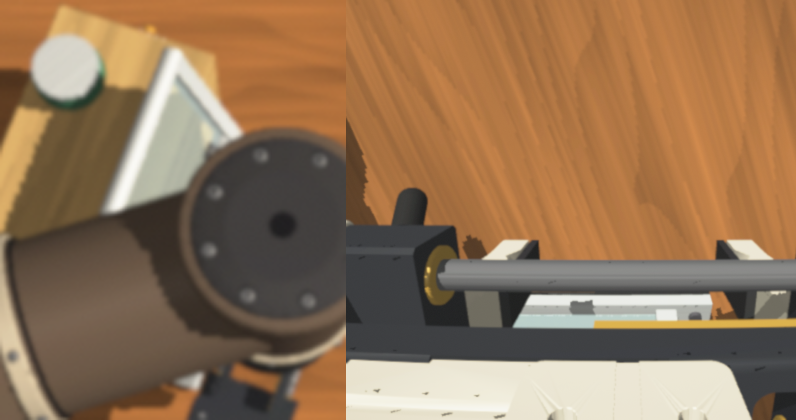

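The wrist picture shows the black foot swung out to (65,205) in the wrist view and the screen still leaning, so the stand appears to have snapped down. I'll retreat upward and look properly.

To row units: -0.23 m / 0.8 = -0.2875, -0.2 m / 0.8 = -0.25.

Request:
nudge_tcp:
  increments: [0.088,0,0,-0.05,0,0.088,0,0,-0.1,0,0.088,0,0,-0.15,0,0.088,0,0,-0.2,0,0.088,0,0,-0.25,0,0.088,0,0,-0.2875,0,0.088,0,0,-0.2875,0]

```text
t: 3.67
eef_pos: [0.4806, -0.058, 0.3087]
ee_rot: [-3.131, 0.005, -1.925]
force: [0.8, 0.8, 1.2]
width: 0.0876
gripper_force: 0.0
```

```bash
python3 - <<'E'
from h import *
A,o=screen(V,np.radians(18))
go(o+A.apply([0,0,.242])+[0,0,.066],-.355)
E
```

```text
[-0.1352 -0.0653  0.0102] turn -1.57
```

To row units: -0.135 m / 0.8 = -0.1688, -0.12 m / 0.8 = -0.15, -1.57 rad / 3.1416 = -0.4997.

Request:
nudge_tcp:
  increments: [0.088,-0.05,-0.025,0,-0.0398,0.088,-0.1,-0.05,0,-0.0796,0.088,-0.15,-0.075,0,-0.1194,0.088,-0.1688,-0.0813,0,-0.1592,0.088,-0.1688,-0.0813,0,-0.1989,0.088,-0.1688,-0.0813,0,-0.2387,0.088,-0.1688,-0.0813,0,-0.2785,0.088,-0.1688,-0.0813,0,-0.3183,0.088,-0.1688,-0.0813,0,-0.3581,0.088,-0.1688,-0.0813,0,-0.3979,0.088,-0.1688,-0.0813,0,-0.4377,0.088,-0.1688,-0.0813,0,-0.4775,0.088,-0.1688,-0.0813,0,-0.4997,0.088,-0.1688,-0.0813,0,-0.4997,0.088,-0.1688,-0.0813,0,-0.4997]

```text
t: 4.92
eef_pos: [0.5856, 0.0461, 0.3013]
ee_rot: [-3.141, -0.0, -0.358]
force: [0.2, 1.3, -0.2]
width: 0.0878
gripper_force: 0.0
```

```bash
python3 - <<'E'
from h import *
T=wristT();im=viewer.grab_frame("wrist")[:,:,::-1].copy()
A,o=screen(V,np.radians(18))
L=[(.1,0,.242),(-.1,0,.242),(.04,-.04,.115),np.array([.04,-.04,.115])+leg(1.72),(.125,-.012,.012)]
for p in proj("wrist",o+A.apply(L),T): cv2.drawMarker(im,(int(p[0]),int(p[1])),(255,0,255),cv2.MARKER_CROSS,10,1)
cv2.imwrite("pics/w2.png",im)
cv2.imwrite("pics/s2.png",viewer.grab_frame("scene")[:,:,::-1])
go(o+A.apply([0,0,.242])+[0,0,-.0188],-.355)
E
```

```text
[ 0.0029 -0.0014  0.0862] turn -0.003
```

View pics/w2.png

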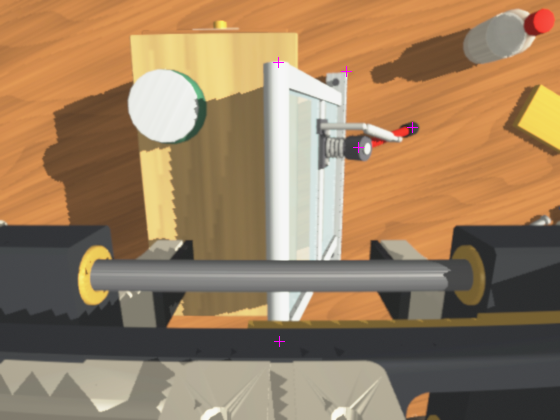

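The wrist picture shows the stand foot right on its fully-down prediction at (413,127). The rail centreline is at col 277, midway between the fingers, so I'll descend and grip.

To row units: 0.086 m / 0.8 = 0.1075, 0.065 m / 0.8 = 0.0813.

Request:
nudge_tcp:
  increments: [0.088,0.0038,-0.0018,0.0438,0,0.088,0.0038,-0.0018,0.0813,0,0.088,0.0038,-0.0018,0.1075,0,0.088,0.0038,-0.0018,0.1075,0,0.014,0.0038,-0.0018,0.1075,0,0.012,0.0038,-0.0018,0.1075,0,0.01,0.0038,-0.0018,0.1075,0,0.01,0.0038,-0.0018,0.1075,0,0.01,0.0038,-0.0018,0.1075,0,0.01,0.0038,-0.0018,0.1075,0]
  squeeze: 25

```text
t: 5.85
eef_pos: [0.5893, 0.0461, 0.216]
ee_rot: [-3.141, -0.001, -0.356]
force: [-0.0, -0.3, -0.4]
width: 0.0532
gripper_force: 0.0
```

Request:
nudge_tcp:
  increments: [0.01,0,0,0,0,0.01,0,0,0,0,0.01,0,0,0,0,0.01,0,0,0,0,0.01,0,0,0,0,0.01,0,0,0,0,0.01,0,0,0,0,0.01,0,0,0,0,0.01,0,0,0,0,0.01,0,0,0,0]
  squeeze: 25

```text
t: 6.68
eef_pos: [0.5891, 0.046, 0.2152]
ee_rot: [3.142, -0.0, -0.356]
force: [0.1, 0.1, 0.8]
width: 0.0152
gripper_force: 24.6
```

```bash
python3 - <<'E'
from h import *
A,o=screen(V,np.radians(18));r0=o+A.apply([0,0,.242])
for d in (18,15,12,9,6,3,0,-1):
    A,o=screen(V,np.radians(d));p=o+A.apply([0,0,.242])-r0
    print(d,np.round(R.from_euler('xyz',[np.pi,0,-.355]).inv().apply(p),4))
E
```

```text
18 [0. 0. 0.]
15 [ 0.      0.0123 -0.003 ]
12 [ 0.      0.0248 -0.0053]
9 [ 0.      0.0374 -0.007 ]
6 [ 0.      0.05   -0.0081]
3 [ 0.      0.0627 -0.0084]
0 [ 0.      0.0754 -0.0081]
-1 [ 0.      0.0796 -0.0079]
```

To row units: 0.0374 m / 0.8 = 0.0468, 0.0332 m / 0.8 = 0.0415.

Request:
nudge_tcp:
  increments: [0.01,0,0.005,-0.0013,0,0.01,0,0.01,-0.0025,0,0.01,0,0.0154,-0.0038,0,0.01,0,0.0206,-0.0048,0,0.01,0,0.0258,-0.0058,0,0.01,0,0.031,-0.0066,0,0.01,0,0.0363,-0.0074,0,0.01,0,0.0415,-0.0081,0,0.01,0,0.0468,-0.0088,0,0.01,0,0.0468,-0.0088,0]
  squeeze: 25

```text
t: 7.52
eef_pos: [0.5758, 0.0102, 0.2223]
ee_rot: [3.141, -0.0, -0.356]
force: [0.7, 2.1, 1.2]
width: 0.0152
gripper_force: 25.0
```

Request:
nudge_tcp:
  increments: [0.01,0,0.0053,-0.0005,0,0.01,0,0.0105,-0.001,0,0.01,0,0.0158,-0.0014,0,0.01,0,0.021,-0.0015,0,0.01,0,0.0263,-0.0016,0,0.01,0,0.0316,-0.0018,0,0.01,0,0.0369,-0.0018,0,0.01,0,0.0423,-0.0016,0,0.01,0,0.0463,-0.0015,0,0.01,0,0.0475,-0.0014,0,0.01,0,0.0475,-0.0014,0,0.01,0,0.0475,-0.0014,0]
  squeeze: 25

```text
t: 8.52
eef_pos: [0.5628, -0.0246, 0.2233]
ee_rot: [-3.141, 0.0, -0.356]
force: [0.1, 2.2, 1.5]
width: 0.0152
gripper_force: 25.0
```

```bash
python3 - <<'E'
from h import *
T=wristT();a=viewer.grab_frame("wrist")[:,:,::-1].copy();b=viewer.grab_frame("top")[95:265,180:320,::-1].copy();c=viewer.grab_frame("scene")[160:330,230:400,::-1].copy()
A,o=screen(V,0)
L=np.array([(.1,0,.242),(-.1,0,.242),np.array([.04,-.04,.115])+leg(1.72),(.125,-.012,.012),(.125,.012,.012),(-.125,-.012,.012)]);P=o+A.apply(L)
for im,n,t,of in((a,"wrist",T,(0,0)),):
    for p in proj(n,P,t): cv2.drawMarker(im,(int(p[0]),int(p[1])),(255,0,255),cv2.MARKER_CROSS,8,1)
b=cv2.resize(b,(247,300),interpolation=2);c=cv2.resize(c,(247,247),interpolation=2)
for p in proj("top",P):cv2.drawMarker(b,tuple(int(v) for v in (p-[180,95])*247/140),(255,0,255),0,6,1)
for p in proj("scene",P):cv2.drawMarker(c,tuple(int(v) for v in (p-[230,160])*247/170),(255,0,255),0,6,1)
a=cv2.resize(a,(552,414));r=cv2.vconcat([b,c]);a=cv2.copyMakeBorder(a,0,133,0,0,0)
cv2.imwrite("pics/f.png",cv2.hconcat([a,r]));
E
```

```text
(no output)
```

View pics/f.png

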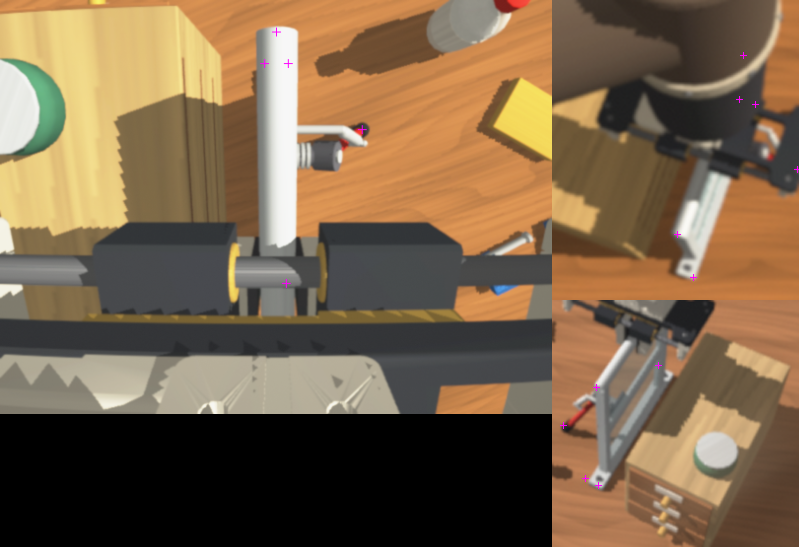

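The picture shows the screen upright and clear of the cabinet. The foot bar is hidden squarely under the rail at cols 258-298, and the stand foot is on its prediction at (362,129). I'll firm the grip, settle and hand in.

Request:
nudge_tcp:
  increments: [0.01,0,0,0,0,0.01,0,0,0,0,0.01,0,0,0,0,0.01,0,0,0,0,0.01,0,0,0,0,0.01,0,0,0,0]
  squeeze: 35

```text
t: 9.17
eef_pos: [0.5628, -0.0246, 0.2233]
ee_rot: [-3.142, 0.0, -0.356]
force: [-0.9, 1.3, 2.3]
width: 0.0151
gripper_force: 35.0
```

```bash
python3 -c "
from station import arm, viewer, status, job_done
print(job_done())"
```

```text
the job is handed in; nothing more can be done
None
```

I handed the job in at 9.2 s: the stand snapped fully down while the screen still leaned, and the screen is now upright, clear of the cabinet and held at its top rail with 35 N; hand-in gave no verdict, so this rests on my last pictures and readings.

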